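# Unhook the stirrup weight holder into the weighing dish

## Robot

A 7-joint arm with a two-finger parallel gripper is mounted at the origin on the work surface. World frame = base frame: x ahead of the robot, y to its left, z up, the work surface at z = 0. Lengths are in m, angles in rad, forces in N, time in s.
With the tool pointing down it reaches from about 0.35 to 0.9 m from the base axis. Payload 8.1 kg.
Tool frame: the origin (TCP) lies at the very end of the fingers, on their centre line; the grasp point (between the pads) lies env.grasp_offset behind it (env.grasp_offset is the distance from the TCP to the grasp point, in m); z points along the fingers, y is the direction in which the jaws open and shut (so a half turn about z gives the same grasp; the last joint's range is limited). The gripper opens to 92 mm and grips with 3 to 60 N. Pads are 19 mm wide; open, the fingers measure 130 mm over their backs; the gripper's body (75 mm by 190 mm) begins 47 mm behind the grasp point.
Start: joints at [-1.437, 0.434, 0.025, 1.573, -0.012, 1.134, -0.075], TCP at [0.147, 0.608, 0.227] pointing down, gripper open.
Joint ranges: [-2.62, 2.62], [-0.44, 2.09], [-1.27, 1.32], [0.08, 2.57], [-1.32, 4.46], [0.12, 2], [-2.74, 2.74]. Speed limits (rad/s): [2.22, 2.22, 3.01, 3.01, 3.14, 3.14, 3.14].

## Interface

Orientations are given as a 3x3 rotation matrix whose columns are the frame's x, y, z axes.
In Python, from rig import env gives the robot as it stands. Calls block until the motion is done:
- env.reach(position, orientation): joint-space move of the TCP to a pose.
- env.servo_line(position, orientation=None, v=0.15): straight line of the TCP; orientation=None keeps the orientation; v is the mean speed in m/s.
- env.goto_joints(angles): joint-space move.
- env.command_gripper(opening, f_grip=None): opening from 0.0 (shut) to 1.0 (fully open); f_grip is the grip in N (None keeps the last); returns when the fingers have stopped.
- env.sleep(seconds).
- env.solve_ik(position, orientation): joint angles nearest the present ones, or None.
- env.get_state(): the state.
- env.grab_frame(name): name is "side" or "top"; returns a dict with "frame" (420x560x3 uint8, red, green, blue), "z_map" (420x560 float32, m along the optical axis (not along the pixel's ray), 0 where there is no reading), "vfov" (degrees; the focal length in pixels is half the picture's height over the tangent of half this angle, whatever the lens; pixels are square), "cx", "cy" (the principal point, pixels), "R" (3x3) and "t" (3): a world point X has camera coordinates R X + t. Camera axes: x right, y down, z forward; pixel columns grow to the right and rows downward; lengths in m; the calibration is good to about 2 mm. A picture is of the moment at which its call begins.
A pose or a line that the arm cannot do raises env.MotionError and nothing moves.
- env.job_done(): hands the job in, once; it reports no verdict.
Trained networks look in the newest picture that a camera, given by its name, has taken for a name from the list of things; names that differ only in an ending like _2 or _b are one class to them, and where a whole thing is asked for, a point or a joint stands for the part that bears it (a point fixed in the world has none). Each returns a list of dicts, best first, with "confidence" (0 to 1); they miss things now and then, are a little off and sometimes report something else, mostly with a low value. They report only what shows in the picture. A call takes as long as a camera call.
- env.search_frame(camera, label): "at" ([column, row] in pixels, amid what is visible of it).
The state is a dict: "clock": time; "joint_positions": joint angles; "joint_vel": joint speeds; "effort": joint torques, N m; "ee_pos": TCP position; "eef_rot": TCP orientation; "contact_force": force on the tool from outside, world axes, zero at the start; "ft_torque": the same for the moment, N m; "grip_width": opening from 0.0 (shut) to 1.0 (fully open).
Only numpy, scipy, OpenCV 4.12 (cv2) and the standard library are available. Lean on these libraries where they do the work, as an engineer would, in place of code of your own. Each camera call takes 0.05 s, during which the arm holds its last target.

## Task

Two steel pieces hang by wire loops on barbed hooks: take the stirrup weight holder, the one with the wide flat round foot, off its hook by raising it, tilting it and working its loop over the barbed tip. Then set it down gently (not dropped), standing upright on its foot inside the round crimped aluminium weighing dish, and let go. Leave the plain cylindrical weight hanging undisturbed on the other hook.

Things in the scene. Friction and masses are not known exactly. Their poses are not given: they have to be found in the camera images.
- stirrup_grip (a point): Middle of the upright finger plate topping the steel stirrup (12 mm in y, 18 in x, z -20 to +21); pinch its 12 mm from above. Below: 6 mm wire loop in the y-z plane, opening 26 wide, z -28 to -68; 8 mm stem; flat round foot, 44 across, 6 thick, underside at z -104. z up. 0.15 kg. Loop hangs on the hook's arm (arm axis at z -31), x along the hook's x, 30 mm short of the upturned end.
- hook_tip (a point): Top of the fixed hook's upturned end (5 mm bar). x: level, post to open end; z up. Bar goes 42 mm down to the arm, which runs 75 mm along -x to a post of the arm's height. Barb at top points 5 mm to -x and down. Upright, the loop cannot pass: raise it 17 mm, tilt 30-50 deg (plate to -x, foot to +x), bring the loop to the upturned end, go up along it, then off to +x, where there is space.
- dish: Round crimped aluminium weighing dish standing loose on the table (40 g); origin at the centre of its underside. Floor 3 mm thick, inner floor 88 mm across; wall 14 mm high flaring to 108 mm across at the rim.
- weight_grip (a point): Middle of the like finger plate of the bystander: a steel cylinder weight (23 mm across, 50 long, no foot) with the same loop and plate, hanging on the other, equal hook. Leave it there.

How it is judged:
By the outcome, as a careful person would: the job done as asked, in the order asked, and still so for the second after the job is handed in, with the robot touching nothing.
It also fails if it takes over 54 s, if anything falls off the work surface, if the arm or the gripper's body presses on something with over 40 N, if the wrist force passes 120 N, or if a joint passes its speed limit or range.

## Working session

There is one attempt and no reset: what is moved stays moved. The work goes in short steps, each a Python script; the robot and the scene stay as the last script left them, time stands still between calls to the robot, and variables do not carry over. Pictures are saved under pics/ and viewed, and the job is handed in when it is done.

```bash
ls; mkdir -p pics
cat > h.py <<'E'
import numpy as np, cv2
from rig import env
def K(f):
    fl=f["frame"].shape[0]/2/np.tan(np.radians(f["vfov"])/2); return fl,f["cx"],f["cy"]
def unproj(f,u,v,z):
    fl,cx,cy=K(f); c=np.array([(u-cx)/fl*z,(v-cy)/fl*z,z]); return np.array(f["R"]).T@(c-np.array(f["t"]))
def proj(f,X):
    fl,cx,cy=K(f); c=np.array(f["R"])@X+np.array(f["t"]); return c[0]/c[2]*fl+cx,c[1]/c[2]*fl+cy
def save(f,n): cv2.imwrite("pics/"+n,cv2.cvtColor(f["frame"],cv2.COLOR_RGB2BGR))
def cloud(f):
    z=f["z_map"]; v,u=np.indices(z.shape); fl,cx,cy=K(f)
    c=np.stack([(u-cx)/fl*z,(v-cy)/fl*z,z],-1)-np.array(f["t"]); return c@np.array(f["R"])
E
python3 - <<'E'
from h import *
print(env.get_state()["clock"],env.grasp_offset)
for c in ("side","top"):
    f=env.grab_frame(c); save(f,c+"0.png"); print(c,f["vfov"],f["cx"],f["cy"],np.round(f["R"],3).tolist(),np.round(f["t"],3))
    print("campos",-np.array(f["R"]).T@f["t"])
    for l in ("stirrup_grip","hook_tip","dish","weight_grip"):
        for d in env.search_frame(c,l)[:4]:
            u,v=d["at"]; z=f["z_map"][int(round(v)),int(round(u))]
            print(l,np.round(d["at"],1),round(d["confidence"],2),z,np.round(unproj(f,u,v,z),4))
E
```

```text
pics
0.0 0.0188
side 47.93415770003793 277.98448392468123 212.58992856118576 [[0.951, -0.309, -0.017], [-0.222, -0.642, -0.734], [0.215, 0.702, -0.679]] [-0.504  0.23   0.994]
campos [ 0.31640188 -0.70585911  0.83425055]
stirrup_grip [252.4 159.6] 0.87 1.2105021 [0.545  0.2514 0.1136]
hook_tip [235.3 187.4] 0.98 1.3050604 [0.5009 0.2915 0.0017]
weight_grip [343.2 324. ] 0.97 0.8807652 [ 0.5758 -0.2583  0.0819]
top 52.48764118960082 282.63055857873786 213.90549688491146 [[-0.029, -0.999, 0.025], [-0.999, 0.027, -0.045], [0.045, -0.026, -0.999]] [0.012 0.532 0.905]
campos [0.49173803 0.0210112  0.9276748 ]
stirrup_grip [145.1 206.3] 0.72 0.79847133 [0.5489 0.2573 0.1245]
hook_tip [157.1 227.4] 0.81 0.9232416 [ 0.5114  0.2695 -0.0024]
dish [298.9 252. ] 0.78 0.92380655 [ 0.4494 -0.0362  0.0022]
weight_grip [412.7 185.6] 0.83 0.8542878 [ 0.579  -0.2636  0.0836]
```

View pics/side0.png

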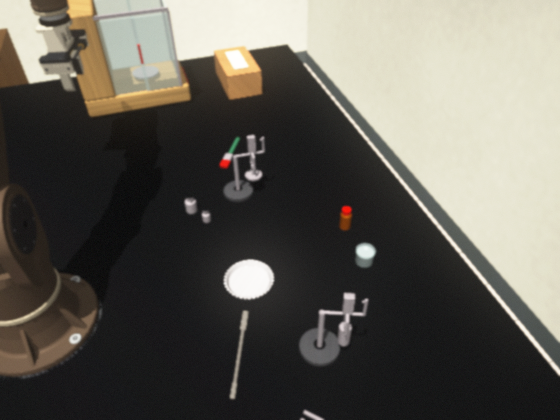

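View pics/top0.png

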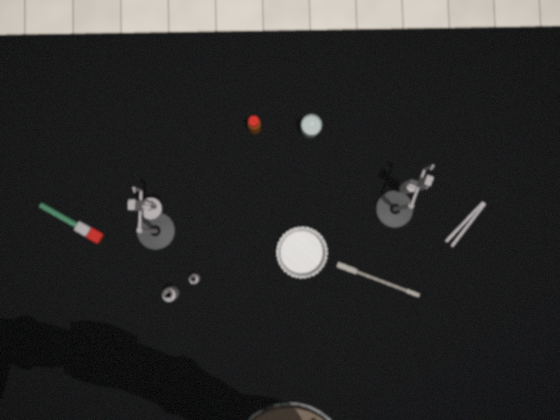

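Run:
```python
from h import *
for c,(x0,y0) in (("side",(190,110)),("top",(90,160))):
    f=env.grab_frame(c); im=f["frame"][y0:y0+120,x0:x0+130]
    cv2.imwrite(f"pics/{c}_crop.png",cv2.cvtColor(cv2.resize(im,None,fx=5,fy=5,interpolation=cv2.INTER_CUBIC),cv2.COLOR_RGB2BGR))
    np.savez(c+".npz",**{k:np.array(v) for k,v in f.items()})
```

```text
(no output)
```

View pics/side_crop.png

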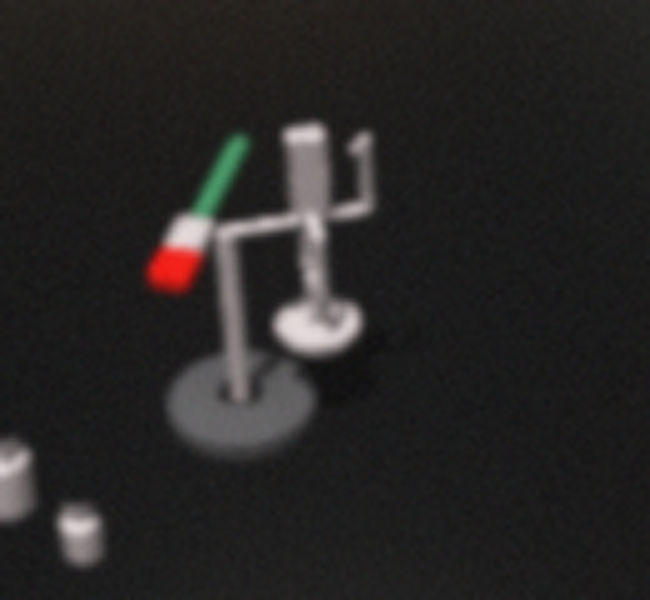

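View pics/top_crop.png

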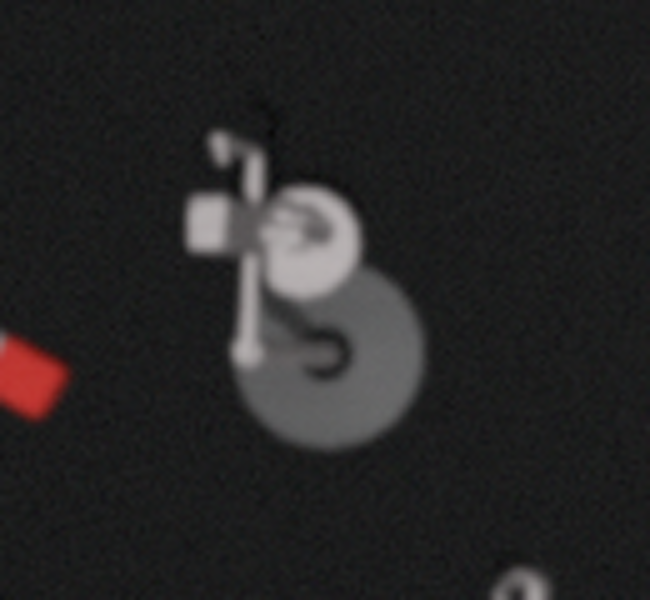

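The network points for stirrup_grip agree with the plate (side 252,144; top 132,204). The hook_tip reports lie on the stand's base, so they can't be used. I'll triangulate hand-read features: plate top at side (251,136) / top (131,204), tip at side (262,138) / top (134,188), and the post top.

```bash
cat >> h.py <<'E'
def tri(fs,px):
    A=np.zeros((3,3));b=np.zeros(3);rays=[]
    for f,(u,v) in zip(fs,px):
        fl,cx,cy=K(f);R=np.array(f["R"]);C=-R.T@np.array(f["t"]);d=R.T@np.array([(u-cx)/fl,(v-cy)/fl,1]);d/=np.linalg.norm(d)
        P=np.eye(3)-np.outer(d,d);A+=P;b+=P@C;rays.append((C,P))
    X=np.linalg.solve(A,b); return X,[np.linalg.norm(P@(X-C)) for C,P in rays]
E
python3 - <<'E'
from h import *
S=dict(np.load("side.npz"));T=dict(np.load("top.npz")); print(S.keys())
def s(a,b): return ((a+.5)/5-.5+190,(b+.5)/5-.5+110)
def t(a,b): return ((a+.5)/5-.5+90,(b+.5)/5-.5+160)
for n,a,b in (("platetop",(306,130),(205,222)),("tip",(363,140),(220,142)),("bend",(370,208),(254,158)),("posttop",(228,232),(247,350)),("foottop",(318,322),(306,242)),("base",(240,400),(326,356))):
    X,e=tri([S,T],[s(*a),t(*b)]); print(n,np.round(X,4),np.round(e,4))
# depth points
CT=cloud(T);CS=cloud(S)
def reg(C,x0,x1,y0,y1,zl,zh): 
    m=(C[...,0]>x0)&(C[...,0]<x1)&(C[...,1]>y0)&(C[...,1]<y1)&(C[...,2]>zl)&(C[...,2]<zh); return C[m]
for n,C in (("top",CT),("side",CS)):
    P=reg(C,.45,.65,.17,.35,.012,.3); o=np.argsort(-P[:,2])
    print(n,len(P))
    for z0 in np.arange(.01,.2,.01):
        q=P[(P[:,2]>z0)&(P[:,2]<=z0+.01)]
        if len(q): print(round(z0,3),len(q),np.round(q.mean(0),4),np.round(q.min(0),3),np.round(q.max(0),3))
# dish
D=reg(CT,.38,.55,-.12,.06,.0005,.03); print("dish",D.min(0),D.max(0),len(D))
m=(T["frame"].min(-1)>120).astype(np.uint8)
n,l,st,ce=cv2.connectedComponentsWithStats(m)
for i in range(1,n):
    if st[i,4]>300:print(st[i],ce[i])
E
```

```text
dict_keys(['frame', 'z_map', 'vfov', 'cx', 'cy', 'R', 't'])
platetop [0.5495 0.2677 0.1752] [0.0006 0.0006]
tip [0.5785 0.2658 0.1641] [0.0009 0.0009]
bend [0.5787 0.2663 0.1217] [0.0009 0.0009]
posttop [0.5053 0.2703 0.1215] [0.0003 0.0003]
foottop [0.5492 0.2667 0.0546] [0.001 0.001]
base [0.5035 0.2717 0.0088] [0.0006 0.0006]
top 961
0.01 267 [0.5045 0.267  0.0134] [0.47  0.232 0.012] [0.537 0.3   0.02 ]
0.02 7 [0.5049 0.2672 0.0252] [0.501 0.266 0.02 ] [0.51 0.27 0.03]
0.03 6 [0.5061 0.267  0.0351] [0.501 0.266 0.03 ] [0.51  0.27  0.039]
0.04 37 [0.5422 0.2648 0.0483] [0.501 0.247 0.041] [0.569 0.284 0.05 ]
0.05 268 [0.5488 0.2661 0.0526] [0.501 0.246 0.05 ] [0.571 0.287 0.06 ]
0.06 8 [0.511  0.2671 0.0654] [0.501 0.266 0.06 ] [0.547 0.269 0.07 ]
0.07 11 [0.5205 0.2667 0.0759] [0.501 0.259 0.071] [0.549 0.27  0.079]
0.08 21 [0.5302 0.2643 0.0841] [0.501 0.249 0.081] [0.552 0.276 0.09 ]
0.09 13 [0.5295 0.2584 0.0965] [0.501 0.249 0.09 ] [0.553 0.27  0.1  ]
0.1 12 [0.5169 0.263  0.1053] [0.501 0.25  0.101] [0.552 0.27  0.109]
0.11 55 [0.5263 0.2672 0.1177] [0.501 0.25  0.111] [0.57
[... 1291 characters left out ...]
.275 0.13 ]
0.13 30 [0.5505 0.2652 0.1354] [0.538 0.261 0.13 ] [0.579 0.276 0.14 ]
0.14 33 [0.5551 0.2663 0.145 ] [0.539 0.261 0.14 ] [0.58  0.276 0.15 ]
0.15 32 [0.5509 0.2651 0.1555] [0.538 0.261 0.15 ] [0.579 0.272 0.16 ]
0.16 32 [0.5517 0.2657 0.1646] [0.539 0.262 0.16 ] [0.578 0.272 0.17 ]
0.17 24 [0.5483 0.2678 0.1724] [0.539 0.262 0.17 ] [0.556 0.275 0.175]
dish [ 0.38031402 -0.11998248  0.00050017] [0.54997201 0.0599831  0.01714847] 2907
[    0     0   560    35 17085] [266.07491952  14.8612233 ]
[301 115  21  20 320] [310.98125 124.53125]
[142 198  20  22 309] [151.36893204 208.80906149]
[446 202  39  44 320] [465.95   222.9875]
[ 276  226   52   53 2098] [301.50285987 251.99094376]
```

Everything checks out: arm axis z≈0.122, tip z≈0.164 (42 mm above it), post to bend 74 mm, and plate centre 30 mm short of the tip. Next I'll plan the whole path and check IK before moving.

```bash
cat > plan.py <<'E'
from h import *
psi=np.radians(-2.5)
HX=np.array([np.cos(psi),np.sin(psi),0]);HY=np.array([-np.sin(psi),np.cos(psi),0]);HZ=np.array([0,0,1.])
P0=np.array([.5495,.267,.1535])            # plate centre
O=P0+.030*HX-.031*HZ                        # arm corner
D=-.014                                    # TCP in plate z
sgn=1
def ori(th,s=sgn):
    th=np.radians(th)
    z=np.sin(th)*HX-np.cos(th)*HZ
    y=-HY*s
    return np.stack([np.cross(y,z),y,z],1)
def tcp(x,z,th,h=0.0):
    """loop centre at (x,z) rel O; th deg"""
    t=np.radians(th); u=-np.sin(t)*HX+np.cos(t)*HZ
    return O+x*HX+z*HZ+h*HY+u*(.048+D)
E
python3 - <<'E'
from plan import *
S=env.get_state(); print(np.round(S["eef_rot"],2).tolist(),S["ee_pos"],S["contact_force"])
T=dict(np.load("top.npz"));
# dish centre from rim contour
fl,cx,cy=K(T);R=T["R"];C=-R.T@T["t"]
m=(T["frame"].min(-1)>90).astype(np.uint8);n,l,st,ce=cv2.connectedComponentsWithStats(m)
i=l[252,301]; c=cv2.findContours((l==i).astype(np.uint8),0,1)[0][0]; (u,v),r=cv2.minEnclosingCircle(c)
d=R.T@np.array([(u-cx)/fl,(v-cy)/fl,1]); print("dish",u,v,r*2*.91/fl, C+d*(.016-C[2])/d[2])
for s in (1,-1):
    for n,a in (("pre",(-.03,.083,0)),("g",(-.03,-.017,0)),("t",(-.03,0,42)),("b",(0,0,42)),("u",(0,.09,42)),("o",(.05,.12,42))):
        q=env.solve_ik(tcp(*a),ori(a[2],s)); print(s,n,np.round(tcp(*a),3),None if q is None else np.round(q,2))
    q=env.solve_ik(np.array([.45,-.036,.2]),ori(0,s));print(None if q is None else np.round(q,2))
E
```

```text
[[-0.97, 0.23, -0.0], [0.23, 0.97, 0.0], [0.0, -0.0, -1.0]] [0.14663641 0.6075459  0.22672309] [-0.18549101  0.00929388  0.10069174]
dish 301.3352355957031 252.03977966308594 0.11386457465000403 [ 0.44976672 -0.04051922  0.016     ]
1 pre [0.55  0.267 0.24 ] [-1.06  0.48  0.78  1.64 -0.36  1.18 -1.81]
1 g [0.55  0.267 0.14 ] [-1.02  0.58  0.73  1.75 -0.45  0.99 -1.73]
1 t [0.527 0.268 0.148] [-1.51  0.42  0.77  2.35  1.58  0.26  2.29]
1 b [0.557 0.267 0.148] [-1.44  0.45  0.77  2.3   1.61  0.22  2.31]
1 u [0.557 0.267 0.238] [-1.8   0.38  1.23  2.22  0.47  0.24 -2.74]
1 o [0.607 0.265 0.268] [-1.68  0.4   1.22  2.11  0.18  0.28 -2.38]
[-0.9   0.26  1.07  2.07 -0.28  0.96 -1.29]
-1 pre [0.55  0.267 0.24 ] [-0.69  0.4   0.21  1.6  -0.09  1.15  1.07]
-1 g [0.55  0.267 0.14 ] [-0.66  0.49  0.17  1.72 -0.1   0.93  1.08]
-1 t [0.527 0.268 0.148] [-1.35  0.37  0.54  2.33  1.55  0.38 -0.81]
-1 b [0.557 0.267 0.148] [-1.34  0.42  0.63  2.29  1.58  0.29 -0.79]
-1 u [0.557 0.267 0.238] [-1.22  0.2   0.43  2.19  1.1   0.51 -0.22]
-1 o [0.607 0.265 0.268] [-1.14  0.22  0.45  2.07  0.94  0.5   0.03]
[-0.67  0.2   0.76  2.06 -0.17  0.95  1.7 ]
```

```bash
sed -i 's/^sgn=1/sgn=-1/' plan.py
python3 - <<'E'
from plan import *
env.reach(tcp(-.03,.083,0),ori(0))
env.servo_line(tcp(-.03,-.017,0),ori(0),v=.12)
S=env.get_state();print(S["clock"],np.round(S["joint_positions"],2),S["contact_force"],S["ee_pos"],tcp(-.03,-.017,0))
for th in (20,30,36,40,45):
    q=env.solve_ik(tcp(-.03,0,th),ori(th));print(th,None if q is None else np.round(q,2))
f=env.grab_frame("side");save(f,"side1.png")
im=f["frame"][90:210,190:320];cv2.imwrite("pics/side1c.png",cv2.cvtColor(cv2.resize(im,None,fx=5,fy=5,interpolation=2),4))
E
```

```text
3.4917 [-0.67  0.49  0.19  1.72 -0.11  0.93  1.09] [-0.01535276 -0.14722829  0.28615334] [0.54999737 0.26728524 0.1402529 ] [0.5495 0.267  0.1395]
20 [-0.98  0.34  0.37  2.03  0.2   0.53  0.72]
30 [-1.29  0.35  0.63  2.18  0.5   0.32  0.35]
36 [-1.55  0.43  0.92  2.28  0.63  0.16  0.17]
40 [-1.52  0.42  0.82  2.32  1.37  0.21 -0.62]
45 [-1.38  0.4   0.55  2.37  1.72  0.42 -1.02]
```

View pics/side1c.png

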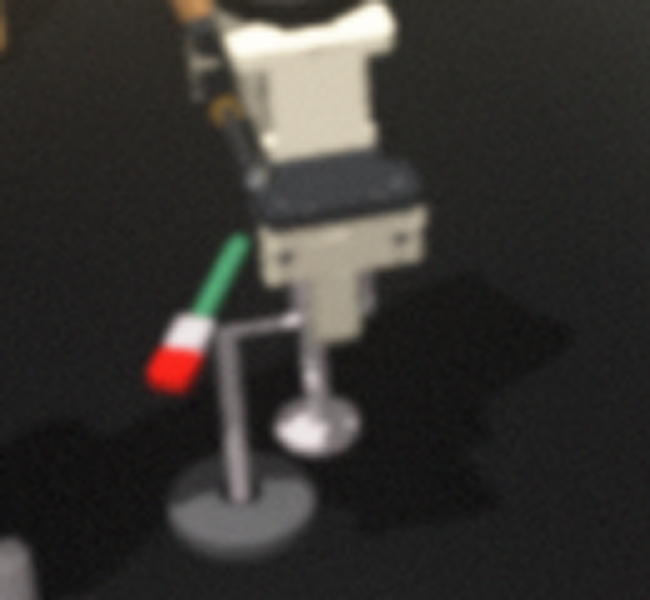

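The fingers straddle the plate and the hook tip is clear of the gripper body. Now grip and raise 17 mm.

Run:
```python
from plan import *
env.command_gripper(0.0,f_grip=45)
S=env.get_state();print(S["clock"],S["grip_width"]*92,S["contact_force"])
env.servo_line(tcp(-.03,0,0),ori(0),v=.03)
S=env.get_state();print(S["clock"],S["contact_force"],S["ee_pos"]-tcp(-.03,0,0))
for th in (8,16,24,30):
    env.servo_line(tcp(-.03,0,th),ori(th),v=.03)
    S=env.get_state();print(th,S["clock"],np.round(S["joint_positions"],2),np.round(S["contact_force"],1),S["ee_pos"]-tcp(-.03,0,th))
for th in (33,36,40):
    q=env.solve_ik(tcp(-.03,0,th),ori(th));print(th,None if q is None else np.round(q,2))
f=env.grab_frame("side");save(f,"side2.png")
im=f["frame"][90:210,190:320];cv2.imwrite("pics/side2c.png",cv2.cvtColor(cv2.resize(im,None,fx=5,fy=5,interpolation=2),4))
```

```text
4.7583 11.766010616927632 [-0.807988    2.57902484  0.77497427]
5.475 [-0.25142956 -0.44916879 -1.01784689] [-7.49078584e-05 -7.03580603e-05 -4.17872551e-05]
8 5.7833 [-0.77  0.41  0.23  1.84 -0.02  0.79  0.98] [ 0.5  0.2 -1.5] [-1.62149428e-03  4.95936580e-04 -9.89368827e-05]
16 6.0917 [-0.89  0.36  0.3   1.96  0.12  0.62  0.82] [-0.5  0.6 -1.8] [-0.00061011  0.00011221 -0.00017423]
24 6.4833 [-1.07  0.33  0.43  2.09  0.31  0.46  0.58] [ 0.1  0.1 -1.2] [7.83281462e-04 2.46737722e-05 2.83227557e-04]
30 6.8833 [-1.28  0.35  0.62  2.18  0.51  0.33  0.35] [ 0.2 -0.6 -1.3] [1.12727084e-03 6.47969708e-05 5.19750659e-04]
33 [-1.4   0.37  0.75  2.23  0.61  0.26  0.22]
36 [-1.53  0.42  0.89  2.28  0.71  0.18  0.09]
40 [-1.52  0.42  0.82  2.32  1.37  0.21 -0.62]
```

View pics/side2c.png

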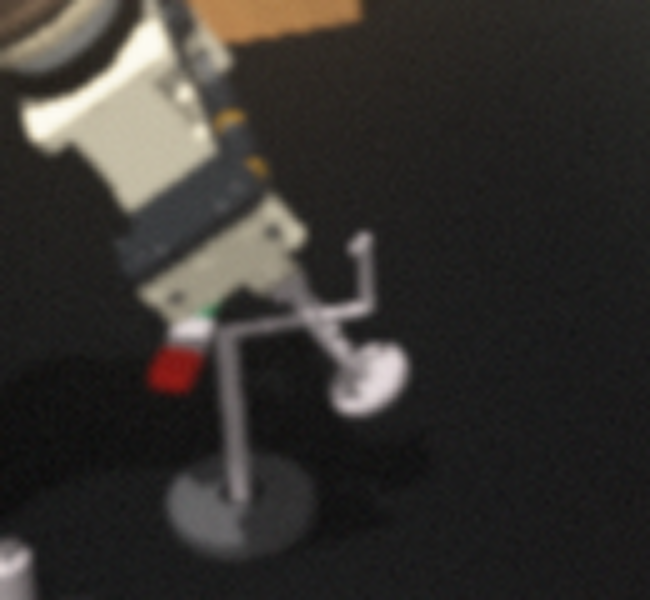

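The stirrup is tilted about 30° with the loop clear around the arm, and forces are near zero. Continuing to 36°, then to the upturned end.

Run:
```python
from plan import *
def go(x,z,th,v=.03):
    try: env.servo_line(tcp(x,z,th),ori(th),v=v)
    except env.MotionError as e: print("ERR",e); raise SystemExit
    S=env.get_state();print((x,z,th),S["clock"],np.round(S["joint_positions"],2),np.round(S["contact_force"],1),np.round(S["ee_pos"]-tcp(x,z,th),4))
    if np.linalg.norm(S["contact_force"]-[0,0,-1.5])>6: print("FORCE"); raise SystemExit
go(-.03,0,33); go(-.03,0,36); go(-.016,0,36); go(-.003,0,36)
for x,z in ((-.003,.01),(-.003,.02)):
    q=env.solve_ik(tcp(x,z,36),ori(36));print(None if q is None else np.round(q,2))
f=env.grab_frame("side");save(f,"side3.png")
im=f["frame"][90:210,190:320];cv2.imwrite("pics/side3c.png",cv2.cvtColor(cv2.resize(im,None,fx=5,fy=5,interpolation=2),4))
f=env.grab_frame("top")
im=f["frame"][140:260,70:200];cv2.imwrite("pics/top3c.png",cv2.cvtColor(cv2.resize(im,None,fx=5,fy=5,interpolation=2),4))
```

```text
(-0.03, 0, 33) 7.2333 [-1.4   0.37  0.75  2.23  0.6   0.26  0.23] [ 0.  -0.3 -1.8] [ 0.0006 -0.0001  0.0002]
(-0.03, 0, 36) 7.5333 [-1.53  0.42  0.9   2.27  0.68  0.17  0.12] [ 0.1 -0.5 -1.6] [ 0.0003 -0.0001  0.0001]
(-0.016, 0, 36) 8.15 [-1.48  0.43  0.86  2.25  0.68  0.17  0.14] [ 0.5 -0.4 -0.6] [ 0.0001 -0.0003 -0.    ]
(-0.003, 0, 36) 8.7333 [-1.43  0.43  0.83  2.23  0.67  0.17  0.16] [-1.   0.7 -1.4] [ 0.0001 -0.0002 -0.    ]
[-1.43  0.41  0.82  2.22  0.67  0.21  0.17]
[-1.43  0.38  0.81  2.21  0.67  0.24  0.19]
```

View pics/side3c.png

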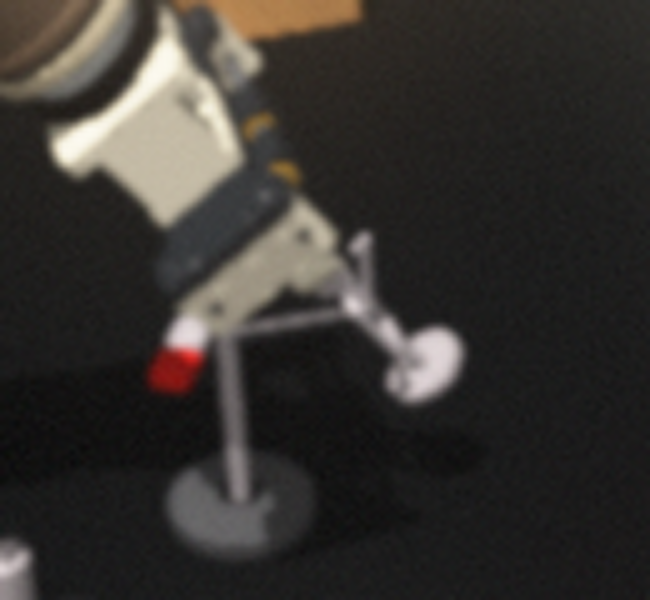

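View pics/top3c.png

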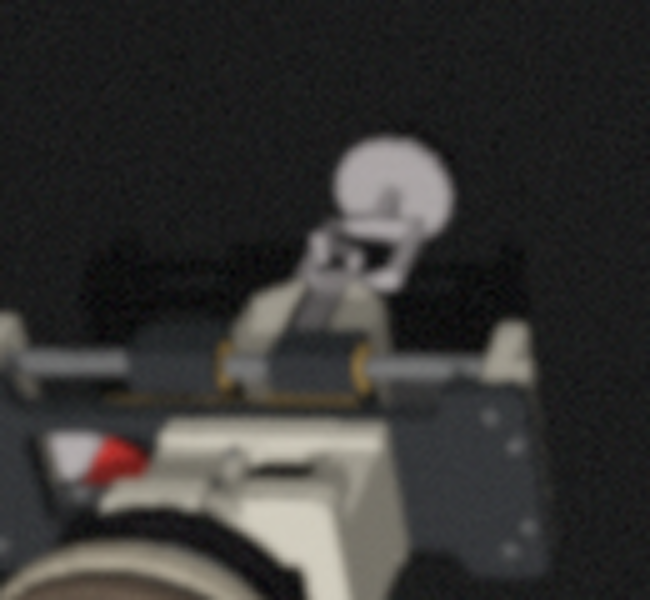

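The loop now encircles the foot of the upturned end, with the tip inside the loop window in the top view and no contact. Going up along it.

```bash
cat > up.py <<'E'
from plan import *
def go(x,z,th,v=.03,h=0):
    try: env.servo_line(tcp(x,z,th,h),ori(th),v=v)
    except env.MotionError as e: print("ERR",e); raise SystemExit
    S=env.get_state();print((x,z,th),S["clock"],np.round(S["contact_force"],1),np.round(S["ee_pos"]-tcp(x,z,th,h),4))
    if np.linalg.norm(S["contact_force"]-[0,0,-1.5])>4: print("FORCE"); raise SystemExit
E
python3 - <<'E'
from up import *
go(-.003,.01,37);go(-.003,.02,39);go(-.003,.028,40)
f=env.grab_frame("side");save(f,"side4.png")
im=f["frame"][90:210,190:320];cv2.imwrite("pics/side4c.png",cv2.cvtColor(cv2.resize(im,None,fx=5,fy=5,interpolation=2),4))
f=env.grab_frame("top")
im=f["frame"][140:260,70:200];cv2.imwrite("pics/top4c.png",cv2.cvtColor(cv2.resize(im,None,fx=5,fy=5,interpolation=2),4))
E
```

```text
(-0.003, 0.01, 37) 9.3083 [ 0.4 -0.1 -2.2] [-0.0002  0.0003  0.0001]
(-0.003, 0.02, 39) 9.7667 [ 0.3 -0.1 -2. ] [-0.0001  0.0002 -0.0001]
(-0.003, 0.028, 40) 10.175 [ 0.1  0.2 -1.3] [-0.      0.0001  0.    ]
```

View pics/side4c.png

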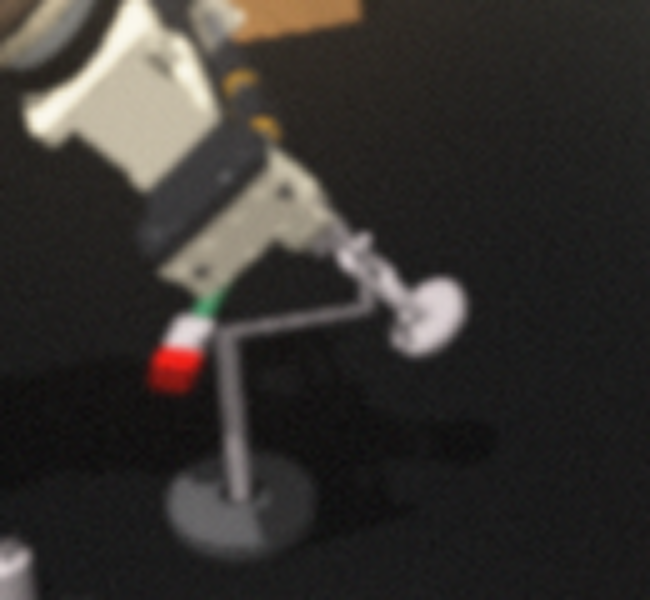

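View pics/top4c.png

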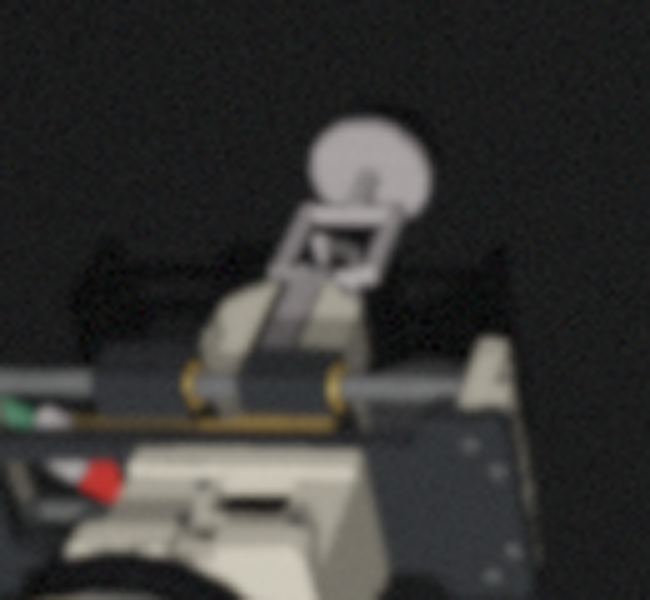

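The tip, at crop (325,250) in the top view, is centred in the loop window. Continuing up.

Run:
```python
from up import *
for z in (.036,.044,.052,.062,.075,.09): go(-.003,z,40)
f=env.grab_frame("side");save(f,"side5.png")
im=f["frame"][70:190,190:320];cv2.imwrite("pics/side5c.png",cv2.cvtColor(cv2.resize(im,None,fx=5,fy=5,interpolation=2),4))
```

```text
(-0.003, 0.036, 40) 10.6917 [-0.   0.3 -1.2] [0.0001 0.0002 0.0003]
(-0.003, 0.044, 40) 11.1083 [-0.6  0.8 -0.8] [0.0001 0.0002 0.0002]
(-0.003, 0.052, 40) 11.525 [ 0.7 -0.7 -2.2] [0.0001 0.0002 0.0002]
(-0.003, 0.062, 40) 12.0083 [-0.7  0.8 -0.9] [0.     0.0002 0.0002]
(-0.003, 0.075, 40) 12.5917 [-0.1 -0.2 -1. ] [-0.      0.0001  0.0001]
(-0.003, 0.09, 40) 13.2417 [-0.5 -0.2 -1.8] [-0.0001  0.0001  0.    ]
```

View pics/side5c.png

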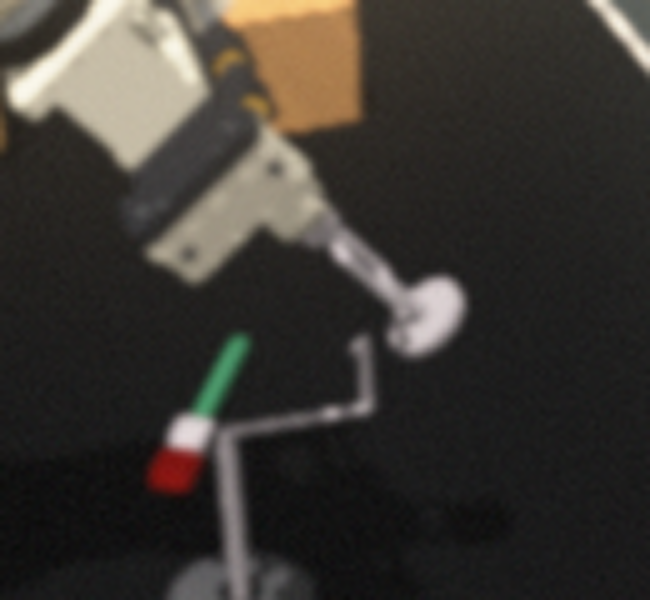

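The loop is off and the hook is empty and undisturbed. Now I'll move out, bring the stirrup upright, and refine the dish centre from both first views.

Run:
```python
from up import *
go(.02,.12,40,.08);go(.03,.15,20,.08);go(.03,.15,0,.08)
S=dict(np.load("side.npz"));T=dict(np.load("top.npz"))
# fit: rim circle centre+radius at height h, using contour points of both views
from scipy.optimize import least_squares
def con(f,u,v,th):
    m=(f["frame"].min(-1)>th).astype(np.uint8);n,l,st,_=cv2.connectedComponentsWithStats(m)
    c=cv2.findContours((l==l[v,u]).astype(np.uint8),0,1)[0];return max(c,key=len)
for n,f,u,v in (("side",S,249,279),("top",T,301,252)):
    for th in (70,100,130):
        c=con(f,u,v,th); C=-f["R"].T@f["t"]; fl,cx,cy=K(f)
        P=[]
        for (a,b) in c[:,0]:
            d=f["R"].T@np.array([(a-cx)/fl,(b-cy)/fl,1]);X=C+d*((.0155-C[2])/d[2]);P.append(X[:2])
        P=np.array(P,np.float32); r=least_squares(lambda p:np.hypot(*(P-p[:2]).T)-p[2],[.45,-.04,.054],loss="soft_l1",f_scale=.002).x
        print(n,th,np.round(r,4))
for n,f in (("side",S),("top",T)):
    Cl=cloud(f);m=(Cl[...,2]>.008)&(Cl[...,2]<.03)&(np.hypot(Cl[...,0]-.45,Cl[...,1]+.04)<.065);P=Cl[m][:,:2]
    r=least_squares(lambda p:np.hypot(*(P-p[:2]).T)-p[2],[.45,-.04,.054],loss="soft_l1",f_scale=.002).x
    print(n,"depth",len(P),np.round(r,4))
    q=Cl[np.hypot(Cl[...,0]-.45,Cl[...,1]+.04)<.03];print("floor z",np.median(q[:,2]))
```

```text
(0.02, 0.12, 40) 13.9167 [-0.5  0.1 -1.2] [-0.0003 -0.0003 -0.0004]
(0.03, 0.15, 20) 14.8417 [-0.1 -0.3 -2. ] [-0.0008 -0.     -0.0011]
(0.03, 0.15, 0) 15.375 [-0.6 -0.1 -2.2] [-0.0001 -0.0001 -0.0012]
side 70 [ 0.448  -0.0417  0.0573]
side 100 [ 0.4479 -0.0416  0.0561]
side 130 [ 0.448  -0.0416  0.0551]
top 70 [ 0.4499 -0.0411  0.056 ]
top 100 [ 0.4501 -0.041   0.055 ]
top 130 [ 0.45   -0.0409  0.0539]
side depth 388 [ 0.4472 -0.0408  0.0512]
floor z 0.0035885978897919136
top depth 438 [ 0.4508 -0.0405  0.0511]
floor z 0.0023710610188171447
```

Dish centre is (0.449, -0.041), agreed to 2 mm. Carrying over and taking a look just above it.

Run:
```python
from up import *
d=np.array([.449,-.041])
z=tcp(.03,.15,0)[2]
env.servo_line([*d,z],ori(0),v=.2)
env.servo_line([*d,.125],ori(0),v=.1)
env.sleep(.2)
S=env.get_state();print(S["clock"],S["contact_force"],S["ee_pos"],S["grip_width"]*92)
for c in("side","top"):
    f=env.grab_frame(c);save(f,c+"6.png");np.savez(c+"6.npz",**{k:np.array(v) for k,v in f.items()})
    x0,y0=(180,200) if c=="side" else (235,190)
    im=f["frame"][y0:y0+120,x0:x0+130];cv2.imwrite(f"pics/{c}6c.png",cv2.cvtColor(cv2.resize(im,None,fx=5,fy=5,interpolation=2),4))
```

```text
19.4167 [ 0.33776165  0.10096953 -1.22574953] [ 0.44917821 -0.04097645  0.1252252 ] 12.021130684309819
```

View pics/side6c.png

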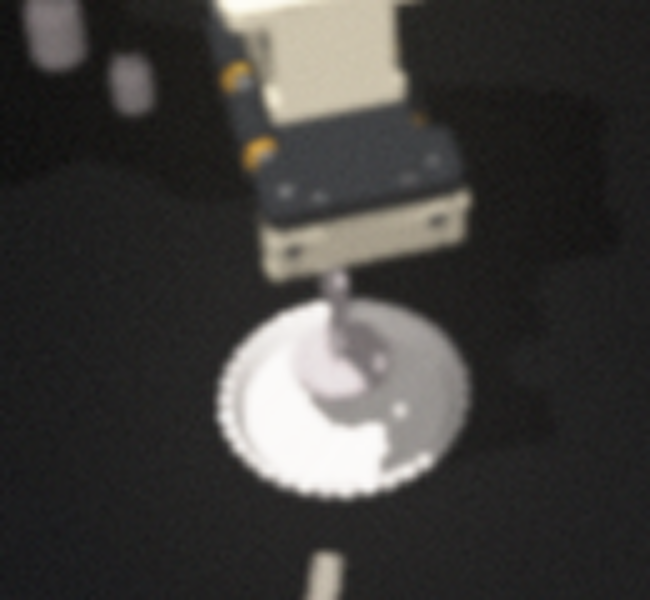

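View pics/top6.png

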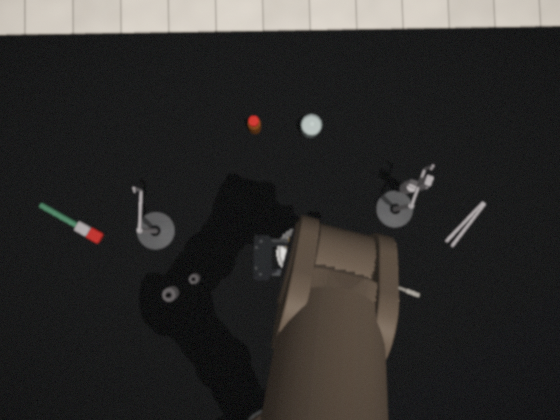

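Run:
```python
from up import *
f=dict(np.load("side6.npz"))
for z in (.035,.041): 
    u,v=proj(f,np.array([.449,-.041,z])); print(z,(u-180)*5,(v-200)*5)
Cl=cloud(f); m=(np.hypot(Cl[...,0]-.449,Cl[...,1]+.041)<.03)&(Cl[...,2]>.030)&(Cl[...,2]<.048);P=Cl[m]
print(len(P),P.mean(0),P.min(0),P.max(0)); A=np.c_[P[:,:2]-P[:,:2].mean(0),np.ones(len(P))]
from scipy.optimize import least_squares
r=least_squares(lambda p:A@p-P[:,2],[0,0,.04],loss="soft_l1",f_scale=.001).x; print("slope deg",np.degrees(r[:2]),r[2])
```

```text
0.035 341.4182748529204 360.7061712262515
0.041 340.59671049211346 351.8128603541956
232 [ 0.44625821 -0.04345277  0.03902057] [ 0.42552964 -0.06181142  0.03372157] [ 0.46748638 -0.02097956  0.04649335]
slope deg [-0.60342351  1.54648943] 0.039150367938004506
```

The foot is level within about 1.5° and at the predicted height, centred over the dish. Lowering by feel.

Run:
```python
from up import *
d=np.array([.449,-.041])
env.servo_line([*d,.0985],ori(0),v=.03); env.sleep(.3)
F=lambda:np.mean([(env.sleep(.03),env.get_state()["contact_force"])[1] for _ in range(6)],0)
f0=F();print(f0)
z=.0985
while z>.0885:
    z-=.0007; env.servo_line([*d,z],ori(0),v=.01); f=F(); print(round(z,4),np.round(f-f0,1),round(env.get_state()["ee_pos"][2],4))
    if f[2]-f0[2]>1.5: break
S=env.get_state();print(S["clock"],S["ee_pos"])
fr=env.grab_frame("side");im=fr["frame"][200:320,180:310];cv2.imwrite("pics/side7c.png",cv2.cvtColor(cv2.resize(im,None,fx=5,fy=5,interpolation=2),4))
```

```text
[ 0.28240403  0.43391964 -1.50888972]
0.0978 [-0.1 -0.3  0.1] 0.0978
0.0971 [ 0.1 -0.4  0.1] 0.0971
0.0964 [-0.3 -0.2  0.4] 0.0964
0.0957 [-0.4 -0.6  0.2] 0.0957
0.095 [-2.4  0.6 10.5] 0.0955
23.3 [ 0.44920818 -0.04088804  0.0954594 ]
```

View pics/side7c.png

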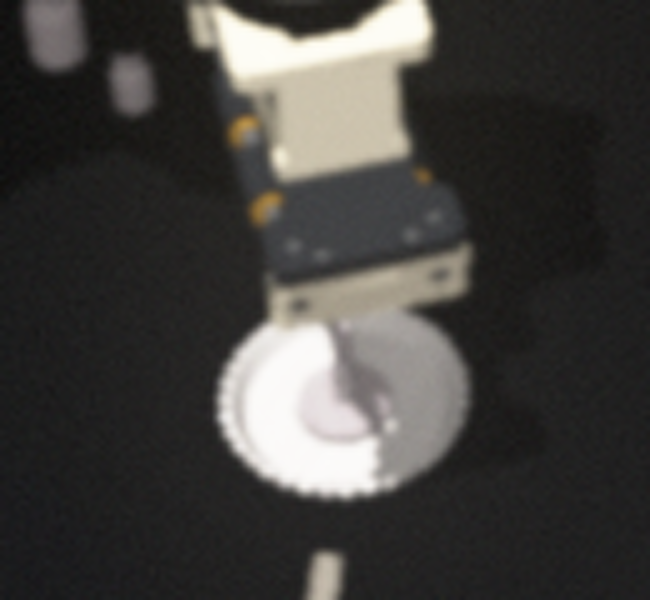

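The foot is on the dish floor, with contact at TCP z≈0.0955 against 0.093 expected (within calibration). I'll ease the press, then let go.

Run:
```python
from up import *
d=np.array([.449,-.041])
env.servo_line([*d,.0955],ori(0),v=.01);env.sleep(.3);print(env.get_state()["contact_force"])
env.command_gripper(0.5,f_grip=5);env.sleep(.3)
S=env.get_state();print(S["clock"],S["contact_force"],S["grip_width"]*92)
f=env.grab_frame("side");im=f["frame"][200:320,180:310];cv2.imwrite("pics/side8c.png",cv2.cvtColor(cv2.resize(im,None,fx=5,fy=5,interpolation=2),4))
env.servo_line([*d,.19],ori(0),v=.06)
env.servo_line([.449,-.041,.28],ori(0),v=.15)
env.servo_line([.449,.16,.28],ori(0),v=.2)
env.sleep(.3)
S=env.get_state();print(S["clock"],S["contact_force"])
for c in("side","top"):
    f=env.grab_frame(c);save(f,c+"9.png")
    x0,y0=(180,200) if c=="side" else (235,190)
    im=f["frame"][y0:y0+120,x0:x0+130];cv2.imwrite(f"pics/{c}9c.png",cv2.cvtColor(cv2.resize(im,None,fx=5,fy=5,interpolation=2),4))
```

```text
[-0.17559277  0.23648615  0.81891328]
24.95 [-1.0397959   0.63856593 -0.68864216] 46.10360446900086
28.9333 [ 0.43446623  0.34591519 -0.26534285]
```

View pics/side9.png

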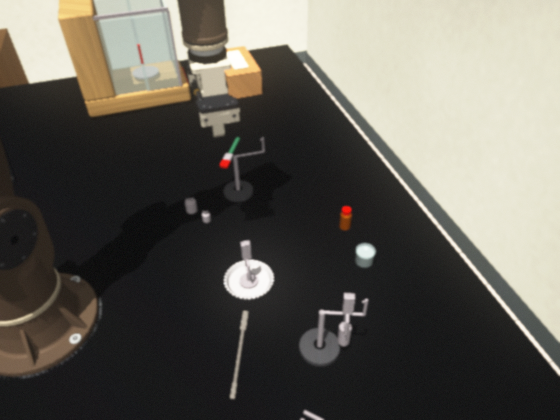

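View pics/side9c.png

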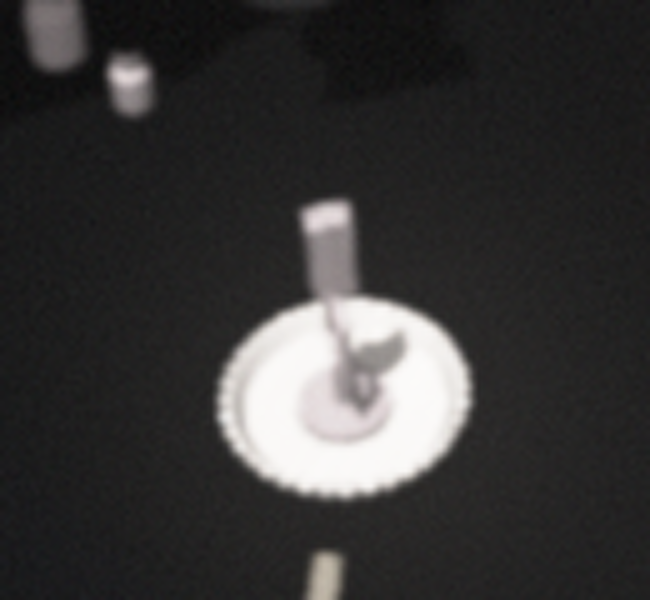

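View pics/top9.png

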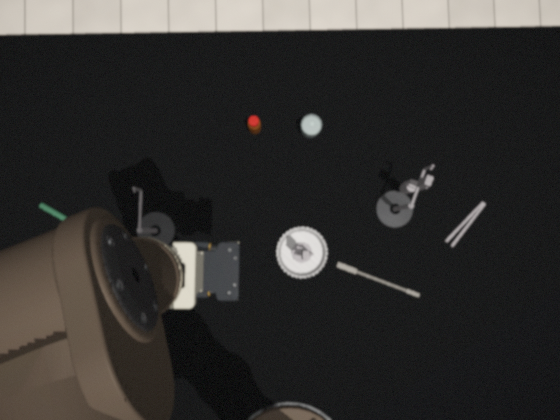

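The stirrup stands in the middle of the dish and the weight hangs where it was (side 349,302; top 428,181). Now a numeric check that it is upright.

Run:
```python
from up import *
S=dict(np.load("side.npz"))
for c in("side","top"):
    f=env.grab_frame(c); x0,y0=(180,200) if c=="side" else (235,190)
    print(c,[np.round((np.array(proj(f,np.array([.449,-.041,z])))-[x0,y0])*5) for z in (.009,.128)])
    Cl=cloud(f);m=(np.hypot(Cl[...,0]-.449,Cl[...,1]+.041)<.05)
    for a,b in((.085,.1),(.1,.115),(.12,.14)):
        P=Cl[m&(Cl[...,2]>a)&(Cl[...,2]<b)];print(a,len(P),np.round(P.mean(0),4) if len(P) else "",np.round(P.max(0),4) if len(P) else "")
    for d in env.search_frame(c,"weight_grip")[:1]+env.search_frame(c,"stirrup_grip")[:1]: print(d)
```

```text
side [array([345., 398.]), array([328., 215.])]
0.085 46 [ 0.4462 -0.0448  0.0928] [ 0.4556 -0.0357  0.0998]
0.1 43 [ 0.446  -0.0448  0.1073] [ 0.4553 -0.0387  0.1149]
0.12 63 [ 0.4461 -0.0422  0.1265] [ 0.4555 -0.0338  0.1318]
{'at': [343.6, 318.6], 'confidence': 0.62}
{'at': [248.7, 270.1], 'confidence': 0.98}
top [array([332., 311.]), array([354., 325.])]
0.085 11 [ 0.4533 -0.0376  0.0895] [ 0.4593 -0.0348  0.0951]
0.1 7 [ 0.451  -0.0351  0.1134] [ 0.4581 -0.0348  0.1147]
0.12 59 [ 0.4499 -0.0407  0.1272] [ 0.4586 -0.0358  0.1298]
{'at': [416.0, 185.4], 'confidence': 0.89}
{'at': [302.0, 252.5], 'confidence': 0.66}
```

View pics/top9c.png

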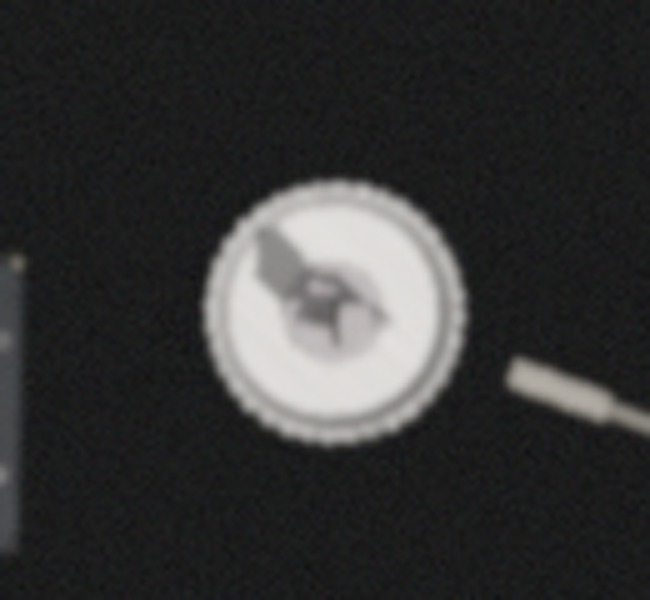

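The plate top is where an upright stirrup's should be (side 327,212 measured, 328,215 predicted). Handing in.

```bash
python3 -c "
from rig import env
print(env.job_done(), env.get_state()['clock'])"
```

```text
the job is handed in; nothing more can be done
the job is handed in; nothing more can be done
```

The stirrup weight holder is off its hook and standing upright on its foot in the middle of the weighing dish. The gripper has let go and moved away, and the job is handed in.

- **Unhooking:** I pinched the plate, raised it 17 mm, tilted it 36–40° and took the loop up the upturned end and over the barb. After the grip closed, each force reading until it was over the dish was about 2 N or less, which is roughly the holder's own weight.
- **Setting down:** I lowered it in 0.7 mm steps. The last step pressed with about 10 N, so I eased that off before opening the gripper.
- **Upright check:** the plate's top is within about 3 pixels of the predicted spot in the 5× enlarged side view. By depth, it is within a few mm of straight above the foot.
- **Bystander weight:** in the pictures it hangs where it was. The network's point for it moved about 3–5 pixels between looks, which I take as detector noise.
- **Time:** about 29 s of the 54 s had gone at the last reading. The clock could not be read after handing in.

**Checks that disagreed:**
- The network's hook-tip reports lay on the stand's base, so I measured the hook by hand-picked points in the two views.
- Floor contact came about 2.5 mm higher than predicted, roughly the size of the calibration error.
- The two cameras put the dish centre about 2 mm apart.

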